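# Turn the fossil for the next photograph

## Robot

A 6-joint arm with a two-finger parallel gripper is mounted at the origin on the work surface. World frame = base frame: x ahead of the robot, y to its left, z up, the work surface at z = 0. Lengths are in mm, angles in degrees, forces in N, time in s.
With the tool pointing down it reaches from about 350 to 775 mm from the base axis. Payload 5.5 kg.
Tool frame: the origin (TCP) lies between the finger pads; the fingertips stand 19 mm ahead of it and the grasp point (between the pads) is the TCP; z points along the fingers, y is the line along which they close (so a half turn about z gives the same grasp; the last joint's range is limited). The gripper opens to 85 mm and grips with 20 to 120 N. Pads are 22 mm wide; open, the fingers measure 114 mm over their backs; the gripper's body (76 mm by 85 mm) begins 54 mm behind the grasp point. The pads swing forward as they close: fully open they stand 13 mm farther back than shut.
Start: joints at [-84.145, 17.945, 2.641, 74.691, 0, 82.002], TCP at [137.677, -558.314, 250.323] pointing down, gripper open.
Joint ranges: [-158.12, 158.12], [-49.38, 96.58], [-58.88, 72.47], [-126.05, 133.96], [-84.25, 85.87], [-180, 180]. Speed limits (degrees/s): [147.25, 147.25, 180, 180, 180, 180].

## Interface

Orientations are given as a 3x3 rotation matrix whose columns are the frame's x, y, z axes.
In Python, from workcell import env gives the robot as it stands. The module is installed in compiled form; this text tells all that it offers.
- The arm moves only by the tool drive_tool, never from a script. Its argument "rows" is a list of rows, each a list of 7 numbers: the shift along the world's x, y, z scaled (see below), then the turn, a rotation vector about the world's x, y, z scaled (see below), then the closure, from -1 (fully open) to 1 (shut). In form: [[dx, dy, dz, ax, ay, az, claw], ...]. A call has 1 to 8 rows; each row shifts and turns the commanded pose from where the row before left it; what a row does not reach is not made up. The controller multiplies each number of a shift by 50 mm and each number of a turn by 8 degrees. A row lasts 1/10 s, in which the tool goes at most 50 mm and 8.59 degrees, less where a joint would pass 70% of its speed; a pose out of reach is approached as far as the arm can. A call with a number of a shift or a turn outside -1 to 1 is refused whole. A call with a gripper value outside its range is refused whole. The fingers move at their own pace and stop on an object; the grip force is fixed at half the most. Time passes only in rows, so rows that do not move let the fingers close. It gives the time, the measured TCP pose, the force, the opening and the grip force at its end, in the units of the state.
- env.get_obs(): the state, without advancing time (a new reading comes with each control period).
- env.get_image(name): name is "scene" or "top"; returns the picture (420x560x3 uint8, red, green, blue); there is no depth.
- env.camera_model(name): a dict with "fx", "fy", "cx", "cy" (pixels), "k1" (the pictures are not rectified: a ray, as slopes to the right and down, at radius r is drawn at 1 + k1 r^2 times it, then the intrinsics apply), "origin" and "orientation" of the camera in the world. Camera axes: x right, y down, z forward; pixel columns grow to the right and rows downward; lengths in mm; the calibration is good to about 2 mm. A picture is of the moment at which its call begins. camera_model takes no time and is no camera call.
- env.job_done(): hands the job in; it is judged then, once.
The state is a dict: "time": time; "q": joint angles; "qvel": joint speeds; "tau": joint torques, N m; "ee_pos": TCP position; "tool_rot": TCP orientation; "wrist_force": force on the tool from outside, world axes, zero at the start; "torque": the same for the moment, N m; "opening": finger opening in mm; "grip_force": force on a finger pad.
Only numpy, scipy, OpenCV 4.12 (cv2) and the standard library are available. Lean on these libraries where they do the work, as an engineer would, in place of code of your own. Each camera call takes 0.05 s, during which the arm holds its last target. There are 200 camera calls.

## Task

Turn the specimen turntable half a turn, either way, by its posts, to the click stop where the skull's snout points at the steel pointer; the low bridge is in the way of the hand, so let go and take another post part-way. Lay the striped scale bar flat on the table, stripes up, midway between the two steel pucks and in line with them. Do not touch the skull, and leave the other specimens where they are.

Things in the scene. Friction and masses are not known exactly. Their poses are not given: they have to be found in the camera images.
- stand: Fixed grey turntable stand, at any yaw up to 0.35 rad. Origin on the table under the turntable's axis, z up; its -x side, with the pointer, faces the robot. Round base under the disc, 230 mm across, 22 mm high. Two bridge uprights (20 x 14 mm) at y +-160 mm on feet 45 x 30 x 12 mm.
- bridge_mid (a point): Centre of the underside of the fixed aluminium bridge bar, on the turntable's axis, 101 mm above the table. The bar runs along the stand's y axis straight over the disc: 24 mm wide, 350 mm long, from z 101 to 113 mm. The posts pass under it with 7 mm to spare; a hand holding a post does not.
- pointer (a point): Top of the fixed steel pointer: a small square post (22 mm, set cornerwise), 40 mm high, at x -162 mm of the stand, outside the disc on the robot's side.
- turntable (a joint): Angle of the disc on its stand, rad, growing counter-clockwise from above. Click stops at 0 and every quarter turn (pi/2) either way: when free it pulls itself to the nearest; about 4 N at a post pulls it out. End stops at -3.75 and 3.75. It starts at the stop at 0, where the snout points away from the pointer (along the stand's +x); at pi or -pi the snout points at the pointer.
- disc_top (a point): Centre of the aluminium disc's upper face: disc 270 mm across, 14 mm thick, top at z 40 mm. It carries four equal upright round steel posts, 18 mm diameter, from z 40 to 94 mm, on a circle of 110 mm radius: at joint value q they stand at bearings q + 45, 135, 225 and 315 degrees from the stand's x axis, counter-clockwise.
- skull: Brown fossil skull in a white plaster bed, fixed in the middle of the disc and turning with it. About 170 mm long, 88 mm wide at the back, top at z 77 mm. Origin on the turntable's axis at table level; its x axis points along the snout, whose tip is 94 mm from the axis. It ends inside the circle of posts.
- scale_bar: Loose white bar with black stripes on its top face, 130 mm long (its x axis) x 26 mm wide (y) x 20 mm high; origin at the centre of its underside. 0.08 to 0.15 kg.
- pucks: Two equal fixed steel pucks, 50 mm diameter, 40 mm high, standing on the table with centres 240 mm apart at x -120 and +120 mm of this frame; origin midway between them, on the table.
- vertebra: Bystander: loose brown vertebra, about 85 x 95 x 30 mm, on the table. Origin under its round body.
- limb_bone: Bystander: loose brown limb bone, 180 mm long (x), 42 mm wide, 26 mm high. Origin near its middle, on the underside.
- specimen_tray: Bystander: cardboard tray 90 x 120 x 30 mm with two bone fragments in it. Origin at the centre of its underside.
Not all that is in view belongs to the job. Several things have the shape of the scale_bar; the one meant has the colours described above.

How it is judged (in metres and radians):
At the end, for the whole second after the job is handed in: The turntable rests at the click stop half a turn from its start, either way (within 0.08 rad of pi or -pi), and the scale bar lies flat and still on the table, stripes up, its centre within 20 mm of the point midway between the pucks and its length within 0.2 rad of their line (either way round) ((value of joint turntable between 3.0616 and 3.2216 rad or value of joint turntable between -3.2216 and -3.0616 rad) and velocity of joint turntable between -0.05 and 0.05 rad/s and horizontal distance between scale_bar and pucks below 0.02 m and angle between the x axis of scale_bar and the x axis of pucks, either way round below 0.2 rad and angle between scale_bar's own z axis and vertical below 0.1 rad and height (world z) of scale_bar below 0.006 m and linear speed of scale_bar below 0.02 m/s); the robot touches nothing.
It fails at once if the robot touches the skull (over 2 N) (contact force between any of the fingers, the arm and skull above 2 N).
It fails at once if the scale bar strikes or rests on the skull (contact force between scale_bar and skull above 2 N).
It fails at once if another specimen is moved more than 20 mm (distance of any of vertebra, limb_bone, specimen_tray from where it was at the start of the episode above 0.02 m).
It also fails if it takes over 72 s, if anything falls off the work surface, if the arm or the gripper's body presses on something with over 40 N, if the wrist force passes 120 N, or if a joint passes its speed limit or range.

## Working session

There is one attempt and no reset: what is moved stays moved. The work goes in short steps, Python scripts to look and compute and a tool call to move; the robot and the scene stay as the last step left them, time stands still between calls to the robot, and variables do not carry over. Pictures are saved under pics/ and viewed, at most 10 in all, crops included, and the job is handed in when it is done.

Besides the shell and the picture viewer there is one more tool, called after "Request:" as name(argument=value, ...), one argument or row to a line, values as JSON. drive_tool: Moves the arm, as the interface text tells. Shifts and turns lie within -1 to 1; 1 stands for 50 mm of shift or 8 degrees of turn. Its arguments: {"type":"object","properties":{"rows":{"type":"array","items":{"type":"array","items":{"type":"number"}}}},"required":["rows"]}

```bash
mkdir -p pics
python3 - <<'E'
from workcell import env
import cv2
for n in("top","scene"):
    cv2.imwrite(f"pics/{n}0.png",env.get_image(n)[:,:,::-1]); print(env.camera_model(n))
o=env.get_obs();print(o["time"],o["ee_pos"],o["tool_rot"],o["opening"])
E
```

```text
{'fx': 403.30652814846, 'fy': 403.30652814846, 'cx': 280.9937155703821, 'cy': 210.45941118565148, 'k1': 0.033476194694253836, 'origin': array([ 394.31757531,  -46.51360491, 1038.07365768]), 'orientation': array([[-0.00986005, -0.99166443,  0.12846958],
       [-0.99993518,  0.01050964,  0.00437941],
       [-0.00569308, -0.12841807, -0.99170378]])}
{'fx': 420.38334878545504, 'fy': 420.38334878545504, 'cx': 273.6277620343997, 'cy': 210.75109025608583, 'k1': -0.07010148323302384, 'origin': array([1419.96906695,  117.86138611,  852.32027291]), 'orientation': array([[-0.15920521,  0.63841644, -0.75304591],
       [ 0.98724171,  0.10083543, -0.12323157],
       [-0.00273935, -0.76305744, -0.64632487]])}
0.1 [ 137.64196101 -557.84975988  249.48996374] [[ 9.70908755e-01  2.39449692e-01 -1.87326261e-04]
 [ 2.39449671e-01 -9.70907384e-01  1.64523083e-03]
 [ 2.12073564e-04 -1.64222423e-03 -9.99998629e-01]] 85.4243440660966
```

View pics/top0.png

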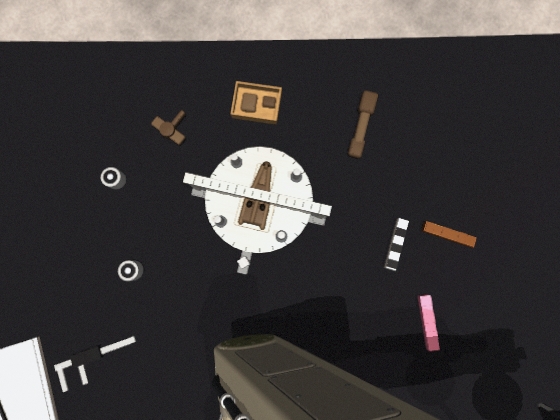

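View pics/scene0.png

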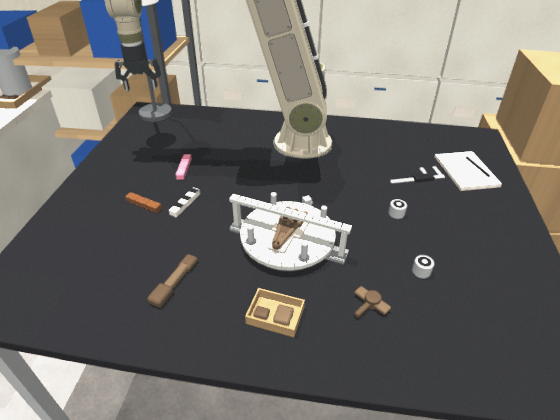

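The top view shows the stand centred near (259,197), with post tops at (237,161), (296,176), (281,237) and (220,221). The puck tops are at (112,177) and (129,270), the striped bar runs from (403,220) to (391,268), and the pointer is at (243,262).

```bash
cat > h.py <<'E'
from workcell import env
import numpy as np, cv2
def P(uv,z,n="top"):
    c=env.camera_model(n); K=np.array([[c['fx'],0,c['cx']],[0,c['fy'],c['cy']],[0,0,1]])
    s=cv2.undistortPoints(np.array(uv,float).reshape(-1,1,2),K,np.array([c['k1'],0,0,0])).reshape(-1,2)
    d=np.c_[s,np.ones(len(s))]@c['orientation'].T
    return (c['origin']+d*((np.reshape(z,(-1,1))-c['origin'][2])/d[:,2:]))[:,:2]
def U(X,n="top"):
    c=env.camera_model(n);R=c['orientation'].T
    K=np.array([[c['fx'],0,c['cx']],[0,c['fy'],c['cy']],[0,0,1]])
    return cv2.projectPoints(np.array(X,float).reshape(-1,1,3),cv2.Rodrigues(R)[0],-R@c['origin'],K,np.array([c['k1'],0,0,0.]))[0].reshape(-1,2)
E
python3 - <<'E'
from h import *
I=cv2.imread("pics/top0.png")
print("posts",P([(237,161),(296,176),(281,237),(220,221)],94))
print("bridge",P([(186,178.5),(329,211)],113))
print("pointer",P([(243,262)],40)); p=P([(112,177),(129,270)],40);print("pucks",p,np.hypot(*(p[0]-p[1])))
# bar
print("bar ends",P([(403,220),(391,268)],20))
crop=cv2.resize(I[130:280,90:330],None,fx=3,fy=3,interpolation=cv2.INTER_CUBIC)
b=cv2.resize(I[205:285,370:420],None,fx=5.6,fy=5.6,interpolation=cv2.INTER_CUBIC)[:450]
s=cv2.imread("pics/scene0.png")
s=cv2.resize(s[180:225,160:210],None,fx=5.6,fy=5.6,interpolation=cv2.INTER_CUBIC)
out=np.zeros((600,800,3),np.uint8); cr=cv2.resize(crop,(512,320)); 
out[:320,:512]=cr; out[:b.shape[0],515:515+b.shape[1]]=b; out[330:330+s.shape[0],:s.shape[1]]=s
cv2.imwrite("pics/z.png",out)
E
```

```text
posts [[637.31490965  61.96194887]
 [599.12656311 -78.959569  ]
 [453.9926948  -41.74171617]
 [493.13356419 101.39288411]]
bridge [[ 591.75833475  178.65235415]
 [ 511.72143793 -153.29835477]]
pointer [[397.06594272  52.38737861]]
pucks [[612.9052873  381.77428141]
 [381.01052911 330.31153872]] 237.53650827286572
bar ends [[ 498.64226255 -349.90198088]
 [ 378.96902486 -314.25035415]]
```

View pics/z.png

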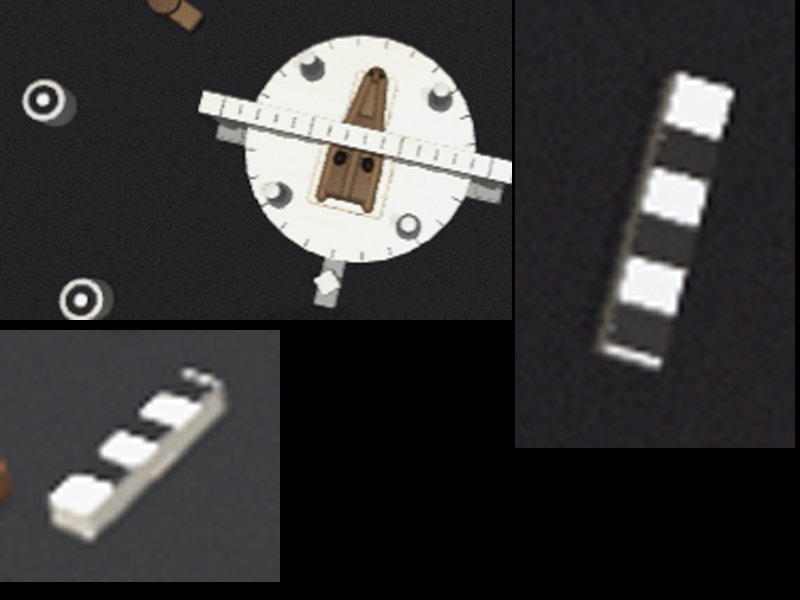

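The zoomed view shows the stripes facing up. I read finer pixel positions from the crops and will fit the stand pose to all of them.

Run:
```python
from h import *
from scipy.optimize import least_squares
c=lambda a:[(90+x/2.1333,130+y/2.1333) for x,y in a]
a=np.deg2rad([45,-45,-135,135]); 
M=np.array([[110*np.cos(t),110*np.sin(t)] for t in a]+[[0,175],[0,-175],[-162,0]]); Z=[94]*4+[113]*2+[40]
M=np.array(M); px=c([(313,62),(441,92),(408,223),(277,189),(204,102),(513,171),(327,283)])
px[4]=(185.5,178.5);px[5]=(330,210.5)
def W(p): R=np.array([[np.cos(p[2]),-np.sin(p[2])],[np.sin(p[2]),np.cos(p[2])]]);return M@R.T+p[:2]
X=P(px,Z); r=least_squares(lambda p:(W(p)-X).ravel(),[552,12,-.23])
print(r.x,np.rad2deg(r.x[2]));print((W(r.x)-X).round(1)); print("posts",W(r.x)[:4].round(1))
p=P(c([(43,100),(81,300)]),40);d=p[0]-p[1];print("pucks",p,np.hypot(*d),p.mean(0),np.rad2deg(np.arctan2(d[1],d[0])))
b=P([(398.6,218),(408.9,221.1),(395.9,270.5),(385.2,267.5)],20);print("bar",b,b.mean(0)); d=b[0]+b[1]-b[2]-b[3];print(np.hypot(*d)/2,np.rad2deg(np.arctan2(d[1],d[0])))
print("others limb, tray, vert, brick, pink",P([(363,124),(257,102),(168,128),(450,234),(429,323)],20))
```

```text
[ 5.52002750e+02  1.11215845e+01 -2.45050362e-01] -14.040351495378607
[[ 4.3  5.1]
 [ 2.5 -2.4]
 [-2.1 -3.1]
 [-3.4  3.6]
 [ 2.7  1.1]
 [-3.3 -3. ]
 [-0.6 -1.3]]
posts [[646.3  67.7]
 [608.6 -83.2]
 [457.7 -45.5]
 [495.4 105.4]]
pucks [[613.26375978 386.37762358]
 [379.53097963 332.74508205]] 239.8071350619932 [496.39736971 359.56135282] 12.923426526564048
bar [[ 503.83254677 -339.11312879]
 [ 495.70558843 -364.53745027]
 [ 372.74225791 -326.0570367 ]
 [ 380.30377842 -299.96233148]] [ 438.14604288 -332.41748681]
129.21393085580607 -17.481509040872695
others limb, tray, vert, brick, pink [[ 751.22468854 -258.05658193]
 [ 814.63225116   18.27732413]
 [ 746.18773095  250.54977082]
 [ 462.24192461 -464.88166152]
 [ 246.047304   -399.70694335]]
```

Request:
drive_tool(
  rows=[
    [0.421, 0.61, -0.062, 0, 0, 0.954, 1],
    [0.421, 0.61, -0.062, 0, 0, 0.954, 1],
    [0.421, 0.61, -0.062, 0, 0, 0.954, 1],
    [0.421, 0.61, -0.062, 0, 0, 0.954, 1],
    [0.421, 0.61, -0.062, 0, 0, 0.954, 1],
    [0.421, 0.61, -0.062, 0, 0, 0.954, 1],
    [0.421, 0.61, -0.062, 0, 0, 0.954, 1],
    [0.421, 0.61, -0.062, 0, 0, 0.954, 1],
  ],
)

```text
time: 0.9
ee_pos: [306.5, -312.8, 225.1]
tool_rot: [[0.255, 0.967, -0.0], [0.967, -0.255, 0.0], [0.0, -0.0, -1.0]]
wrist_force: [0.9, -0.6, 0.7]
opening: -0.1
grip_force: 0.0
```

Request:
drive_tool(
  rows=[
    [0.421, 0.61, -0.062, 0, 0, 0.954, 1],
    [0.421, 0.61, -0.062, 0, 0, 0.954, 1],
    [0.421, 0.61, -0.062, 0, 0, 0.954, 1],
    [0.421, 0.61, -0.062, 0, 0, 0.954, 1],
    [0.421, 0.61, -0.062, 0, 0, 0.954, 1],
    [0.421, 0.61, -0.062, 0, 0, 0.954, 1],
    [0.421, 0.61, -0.062, 0, 0, 0.954, 1],
    [0.421, 0.61, -0.062, 0, 0, 0.954, 1],
  ],
)

```text
time: 1.7
ee_pos: [474.9, -68.8, 200.3]
tool_rot: [[-0.723, 0.691, -0.0], [0.691, 0.723, 0.0], [0.0, -0.0, -1.0]]
wrist_force: [0.3, -1.0, 0.3]
opening: 0.3
grip_force: 0.0
```

Request:
drive_tool(
  rows=[
    [0, 0, 0, 0, 0, 0, 1],
    [0, 0, 0, 0, 0, 0, 1],
    [0, 0, 0, 0, 0, 0, 1],
  ],
)

```text
time: 2.0
ee_pos: [473.9, -70.7, 200.5]
tool_rot: [[-0.718, 0.696, -0.001], [0.696, 0.718, -0.0], [0.001, -0.001, -1.0]]
wrist_force: [0.1, 0.0, 0.1]
opening: 0.2
grip_force: 0.0
```

Run:
```python
from h import *
o=env.get_obs();R=o["tool_rot"];print(o["time"],o["ee_pos"],np.rad2deg(np.arctan2(R[1,0],R[0,0])),R[2],o["q"])
# arc plan: phi from 240 to 147 in 24 rows
f=np.deg2rad(np.linspace(240,147,25)-14.0)
p=np.c_[552+112*np.cos(f),11.1+112*np.sin(f)];print(p[0]);print((np.diff(p,axis=0)/50).round(3).tolist(),-93/24/8)
```

```text
2.0 [473.92959937 -70.6756369  200.50574469] 135.89766796380664 [ 5.94117299e-04 -5.80262896e-04 -9.99999655e-01] [-1.80837736e+01  8.69977937e+00 -1.64247347e+01  6.49206605e+01
 -1.49449008e-02  2.60185545e+01]
[474.19826251 -69.46605764]
[[-0.105, 0.109], [-0.098, 0.116], [-0.09, 0.122], [-0.081, 0.128], [-0.072, 0.133], [-0.063, 0.138], [-0.054, 0.142], [-0.044, 0.145], [-0.034, 0.148], [-0.024, 0.15], [-0.014, 0.151], [-0.004, 0.151], [0.006, 0.151], [0.017, 0.151], [0.027, 0.149], [0.037, 0.147], [0.047, 0.144], [0.056, 0.141], [0.066, 0.136], [0.075, 0.132], [0.083, 0.126], [0.092, 0.12], [0.1, 0.114], [0.107, 0.107]] -0.484375
```

Request:
drive_tool(
  rows=[
    [0, 0, -0.5, 0, 0, 0, 1],
    [0, 0, -0.5, 0, 0, 0, 1],
    [0, 0, -0.4, 0, 0, 0, 1],
    [0, 0, -0.4, 0, 0, 0, 1],
    [0, 0, -0.3, 0, 0, 0, 1],
    [0, 0, -0.2, 0, 0, 0, 1],
    [0, 0, 0, 0, 0, 0, 1],
    [0, 0, 0, 0, 0, 0, 1],
  ],
)

```text
time: 2.8
ee_pos: [474.5, -70.9, 86.1]
tool_rot: [[-0.718, 0.696, 0.0], [0.696, 0.718, -0.0], [-0.0, 0.0, -1.0]]
wrist_force: [0.2, -0.2, -0.0]
opening: 0.0
grip_force: 0.0
```

Request:
drive_tool(
  rows=[
    [-0.105, 0.109, 0, 0, 0, -0.484, 1],
    [-0.098, 0.116, 0, 0, 0, -0.484, 1],
    [-0.09, 0.122, 0, 0, 0, -0.484, 1],
    [-0.081, 0.128, 0, 0, 0, -0.484, 1],
    [-0.072, 0.133, 0, 0, 0, -0.484, 1],
    [-0.063, 0.138, 0, 0, 0, -0.484, 1],
  ],
)

```text
time: 3.4
ee_pos: [449.5, -34.3, 87.0]
tool_rot: [[-0.383, 0.924, 0.002], [0.924, 0.383, -0.003], [-0.004, 0.0, -1.0]]
wrist_force: [-1.6, -5.2, -0.1]
opening: 0.0
grip_force: 2.0
```

Contact with the post shows a sensible force of about 5 N, so I'll continue the arc.

Request:
drive_tool(
  rows=[
    [-0.054, 0.142, 0, 0, 0, -0.484, 1],
    [-0.044, 0.145, 0, 0, 0, -0.484, 1],
    [-0.034, 0.148, 0, 0, 0, -0.484, 1],
    [-0.024, 0.15, 0, 0, 0, -0.484, 1],
    [-0.014, 0.151, 0, 0, 0, -0.484, 1],
    [-0.004, 0.151, 0, 0, 0, -0.484, 1],
    [0.006, 0.151, 0, 0, 0, -0.484, 1],
    [0.017, 0.151, 0, 0, 0, -0.484, 1],
  ],
)

```text
time: 4.2
ee_pos: [441.9, 26.3, 86.8]
tool_rot: [[0.147, 0.989, 0.001], [0.989, -0.147, -0.001], [-0.001, 0.001, -1.0]]
wrist_force: [0.1, -0.8, -0.1]
opening: -0.2
grip_force: 0.2
```

Request:
drive_tool(
  rows=[
    [0.027, 0.149, 0, 0, 0, -0.484, 1],
    [0.037, 0.147, 0, 0, 0, -0.484, 1],
    [0.047, 0.144, 0, 0, 0, -0.484, 1],
    [0.056, 0.141, 0, 0, 0, -0.484, 1],
    [0.066, 0.136, 0, 0, 0, -0.484, 1],
    [0.075, 0.132, 0, 0, 0, -0.484, 1],
    [0.083, 0.126, 0, 0, 0, -0.484, 1],
    [0.092, 0.12, 0, 0, 0, -0.484, 1],
  ],
)

```text
time: 5.0
ee_pos: [466.7, 81.4, 87.0]
tool_rot: [[0.635, 0.773, 0.002], [0.773, -0.635, -0.0], [0.001, 0.002, -1.0]]
wrist_force: [-0.4, 0.2, 0.2]
opening: -0.0
grip_force: 0.0
```

Request:
drive_tool(
  rows=[
    [0.1, 0.114, 0, 0, 0, -0.484, 1],
    [0.107, 0.107, 0, 0, 0, -0.484, 1],
    [0, 0, 0, 0, 0, 0, 1],
    [0, 0, 0, 0, 0, 0, 1],
    [0, 0, 0, 0, 0, 0, 1],
  ],
)

```text
time: 5.5
ee_pos: [475.9, 92.0, 86.1]
tool_rot: [[0.73, 0.683, 0.0], [0.683, -0.73, -0.0], [0.0, 0.0, -1.0]]
wrist_force: [0.1, -0.8, 0.2]
opening: -0.2
grip_force: 0.0
```

Run:
```python
from h import *
o=env.get_obs();print(o["time"],o["ee_pos"],o["q"],o["wrist_force"])
I=env.get_image("top")[:,:,::-1];s=env.get_image("scene")[:,:,::-1]
cv2.imwrite("pics/a.png",np.hstack([cv2.resize(I[130:290,170:350],(400,356),interpolation=2),cv2.resize(s[180:290,220:360],(400,356),interpolation=2)]))
```

```text
5.5 [475.89852265  92.00360607  86.0982559 ] [ 1.44847768e+00  1.47932708e+01 -2.62102018e+01  4.89740143e+01
 -1.13208554e-02  1.38362153e+02] [ 0.14362577 -0.80098149  0.21834994]
```

View pics/a.png

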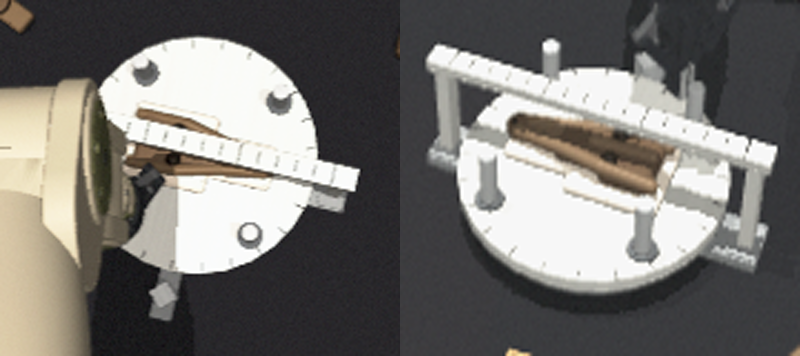

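The pictures show the snout pointing along the stand's -y. The three visible posts, at crop positions (145,70), (280,100) and (250,235), are back in the start pattern, so the quarter turn is done. I'll repeat the stroke with the next post.

Request:
drive_tool(
  rows=[
    [0, 0, 0.65, 0, 0, 0, 1],
    [0, 0, 0.65, 0, 0, 0, 1],
    [0, -0.269, 0, 0, 0, 0.969, 1],
    [0, -0.269, 0, 0, 0, 0.969, 1],
    [0, -0.269, 0, 0, 0, 0.969, 1],
    [0, -0.269, 0, 0, 0, 0.969, 1],
    [0, -0.269, 0, 0, 0, 0.969, 1],
    [0, -0.269, 0, 0, 0, 0.969, 1],
  ],
)

```text
time: 6.4
ee_pos: [475.7, 10.8, 150.8]
tool_rot: [[0.002, 1.0, -0.0], [1.0, -0.002, -0.0], [-0.0, -0.0, -1.0]]
wrist_force: [0.4, -0.6, 0.3]
opening: 0.0
grip_force: 0.0
```

Request:
drive_tool(
  rows=[
    [0, -0.269, 0, 0, 0, 0.969, 1],
    [0, -0.269, 0, 0, 0, 0.969, 1],
    [0, -0.269, 0, 0, 0, 0.969, 1],
    [0, -0.269, 0, 0, 0, 0.969, 1],
    [0, -0.269, 0, 0, 0, 0.969, 1],
    [-0.034, -0.269, 0, 0, 0, 0.969, 1],
    [0, 0, 0, 0, 0, 0, 1],
    [0, 0, 0, 0, 0, 0, 1],
  ],
)

```text
time: 7.2
ee_pos: [474.0, -69.2, 150.7]
tool_rot: [[-0.717, 0.697, -0.0], [0.697, 0.717, 0.0], [0.0, 0.0, -1.0]]
wrist_force: [-0.3, 0.6, 0.5]
opening: 0.1
grip_force: 0.0
```

Request:
drive_tool(
  rows=[
    [0, 0, -0.4, 0, 0, 0, 1],
    [0, 0, -0.4, 0, 0, 0, 1],
    [0, 0, -0.3, 0, 0, 0, 1],
    [0, 0, -0.2, 0, 0, 0, 1],
    [0, 0, 0, 0, 0, 0, 1],
    [0, 0, 0, 0, 0, 0, 1],
  ],
)

```text
time: 7.8
ee_pos: [474.4, -68.9, 86.0]
tool_rot: [[-0.72, 0.694, 0.0], [0.694, 0.72, 0.0], [-0.0, 0.0, -1.0]]
wrist_force: [-0.8, -0.3, -0.1]
opening: -0.1
grip_force: 0.0
```

Request:
drive_tool(
  rows=[
    [-0.105, 0.109, 0, 0, 0, -0.484, 1],
    [-0.098, 0.116, 0, 0, 0, -0.484, 1],
    [-0.09, 0.122, 0, 0, 0, -0.484, 1],
    [-0.081, 0.128, 0, 0, 0, -0.484, 1],
    [-0.072, 0.133, 0, 0, 0, -0.484, 1],
    [-0.063, 0.138, 0, 0, 0, -0.484, 1],
  ],
)

```text
time: 8.4
ee_pos: [449.5, -32.9, 86.9]
tool_rot: [[-0.384, 0.923, 0.002], [0.923, 0.384, -0.003], [-0.004, 0.0, -1.0]]
wrist_force: [0.2, -4.6, -0.1]
opening: 0.1
grip_force: 2.0
```

Request:
drive_tool(
  rows=[
    [-0.054, 0.142, 0, 0, 0, -0.484, 1],
    [-0.044, 0.145, 0, 0, 0, -0.484, 1],
    [-0.034, 0.148, 0, 0, 0, -0.484, 1],
    [-0.024, 0.15, 0, 0, 0, -0.484, 1],
    [-0.014, 0.151, 0, 0, 0, -0.484, 1],
    [-0.004, 0.151, 0, 0, 0, -0.484, 1],
    [0.006, 0.151, 0, 0, 0, -0.484, 1],
    [0.017, 0.151, 0, 0, 0, -0.484, 1],
  ],
)

```text
time: 9.2
ee_pos: [441.7, 27.7, 86.7]
tool_rot: [[0.145, 0.989, 0.001], [0.989, -0.145, -0.001], [-0.0, 0.001, -1.0]]
wrist_force: [-0.1, 0.4, -0.1]
opening: -0.2
grip_force: 0.1
```

Request:
drive_tool(
  rows=[
    [0.027, 0.149, 0, 0, 0, -0.484, 1],
    [0.037, 0.147, 0, 0, 0, -0.484, 1],
    [0.047, 0.144, 0, 0, 0, -0.484, 1],
    [0.056, 0.141, 0, 0, 0, -0.484, 1],
    [0.066, 0.136, 0, 0, 0, -0.484, 1],
    [0.075, 0.132, 0, 0, 0, -0.484, 1],
    [0.083, 0.126, 0, 0, 0, -0.484, 1],
    [0.092, 0.12, 0, 0, 0, -0.484, 1],
  ],
)

```text
time: 10.0
ee_pos: [466.4, 82.8, 86.9]
tool_rot: [[0.633, 0.774, 0.002], [0.774, -0.633, 0.0], [0.001, 0.002, -1.0]]
wrist_force: [-0.3, -0.5, -0.2]
opening: -0.0
grip_force: 0.0
```

Request:
drive_tool(
  rows=[
    [0.1, 0.114, 0, 0, 0, -0.484, 1],
    [0.107, 0.107, 0, 0, 0, -0.484, 1],
    [0, 0, 0, 0, 0, 0, 1],
    [0, 0, 0.65, 0, 0, 0, 1],
    [0, 0, 0.65, 0, 0, 0, 1],
    [0, 0, 0.5, 0, 0, 0, 1],
    [0, 0, 0.5, 0, 0, 0, 1],
    [0, 0, 0, 0, 0, 0, -1],
  ],
)

```text
time: 10.8
ee_pos: [477.9, 93.3, 204.9]
tool_rot: [[0.729, 0.685, 0.007], [0.685, -0.729, 0.0], [0.005, 0.005, -1.0]]
wrist_force: [0.1, -0.3, -0.5]
opening: 13.4
grip_force: 0.0
```

Request:
drive_tool(
  rows=[
    [-0.048, -0.532, 0, 0, 0, 0.933, -1],
    [-0.048, -0.532, 0, 0, 0, 0.933, -1],
    [-0.048, -0.532, 0, 0, 0, 0.933, -1],
    [-0.048, -0.532, 0, 0, 0, 0.933, -1],
    [-0.048, -0.532, 0, 0, 0, 0.933, -1],
    [-0.048, -0.532, 0, 0, 0, 0.933, -1],
    [-0.048, -0.532, 0, 0, 0, 0.933, -1],
    [-0.048, -0.532, 0, 0, 0, 0.933, -1],
  ],
)

```text
time: 11.6
ee_pos: [455.9, -120.4, 200.4]
tool_rot: [[-0.229, 0.974, -0.0], [0.974, 0.229, 0.0], [0.0, -0.0, -1.0]]
wrist_force: [0.3, -0.7, -0.4]
opening: 85.5
grip_force: 0.0
```

Request:
drive_tool(
  rows=[
    [-0.048, -0.532, 0, 0, 0, 0.933, -1],
    [-0.048, -0.532, 0, 0, 0, 0.933, -1],
    [-0.048, -0.532, 0, 0, 0, 0.933, -1],
    [-0.048, -0.532, 0, 0, 0, 0.933, -1],
    [-0.048, -0.532, 0, 0, 0, 0.933, -1],
    [-0.048, -0.532, 0, 0, 0, 0.933, -1],
    [-0.048, -0.532, 0, 0, 0, 0.933, -1],
    [-0.048, -0.532, 0, 0, 0, 0.933, -1],
  ],
)

```text
time: 12.4
ee_pos: [436.7, -333.1, 200.3]
tool_rot: [[-0.956, 0.294, -0.0], [0.294, 0.956, 0.0], [0.001, 0.0, -1.0]]
wrist_force: [-0.2, -0.0, 0.9]
opening: 85.4
grip_force: 0.0
```

Request:
drive_tool(
  rows=[
    [0, 0, 0, 0, 0, 0, -1],
    [0, 0, 0, 0, 0, 0, -1],
  ],
)

```text
time: 12.6
ee_pos: [436.7, -332.3, 200.1]
tool_rot: [[-0.953, 0.302, -0.001], [0.302, 0.953, 0.001], [0.001, 0.001, -1.0]]
wrist_force: [0.5, 0.3, -1.0]
opening: 85.2
grip_force: 0.0
```

Run:
```python
from h import *
o=env.get_obs();R=o["tool_rot"];print(o["time"],o["ee_pos"],np.rad2deg(np.arctan2(R[1,0],R[0,0])),o["q"])
I=env.get_image("top")[:,:,::-1];s=env.get_image("scene")[:,:,::-1]
cv2.imwrite("pics/b.png",np.hstack([cv2.resize(I[130:290,170:350],(400,356),interpolation=2),cv2.resize(s[100:320,100:350],(400,356),interpolation=2)]))
```

```text
12.6 [ 436.705549   -332.25557984  200.08340615] 162.43532401275448 [-4.56569571e+01  1.62302854e+01 -6.83130317e+00  6.70225588e+01
  1.76900748e-02 -2.80922623e+01]
```

View pics/b.png

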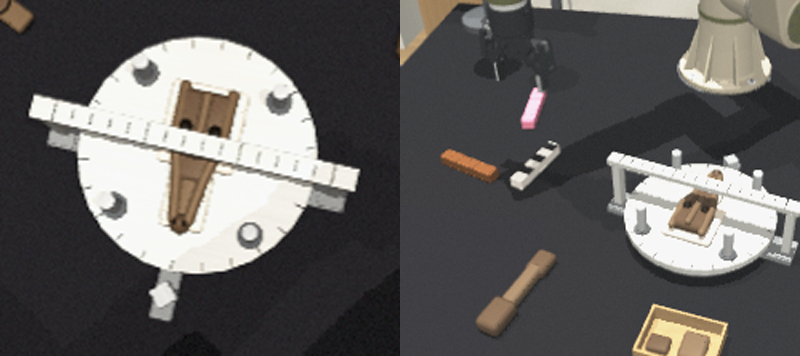

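The top crop shows the snout tip at (178,222) aimed at the pointer at (163,295), so the half turn is done. The bar is still where it was, so I'll descend on it.

Request:
drive_tool(
  rows=[
    [0.02, 0, -0.8, 0, 0, 0, -1],
    [0, 0, -0.8, 0, 0, 0, -1],
    [0, 0, -0.8, 0, 0, 0, -1],
    [0, 0, -0.6, 0, 0, 0, -1],
    [0, 0, -0.3, 0, 0, 0, -1],
    [0, 0, -0.22, 0, 0, 0, -1],
    [0, 0, 0, 0, 0, 0, -1],
    [0, 0, 0, 0, 0, 0, -1],
  ],
)

```text
time: 13.5
ee_pos: [438.9, -332.2, 25.5]
tool_rot: [[-0.954, 0.299, 0.001], [0.299, 0.954, -0.001], [-0.001, -0.0, -1.0]]
wrist_force: [0.0, 0.4, 0.3]
opening: 85.7
grip_force: 0.0
```

Request:
drive_tool(
  rows=[
    [0, 0, 0, 0, 0, 0, 1],
    [0, 0, 0, 0, 0, 0, 1],
    [0, 0, 0, 0, 0, 0, 1],
    [0, 0, 0, 0, 0, 0, 1],
    [0, 0, 0, 0, 0, 0, 1],
    [0, 0, 0, 0, 0, 0, 1],
    [0, 0, 0, 0, 0, 0, 1],
  ],
)

```text
time: 14.2
ee_pos: [438.8, -332.7, 25.4]
tool_rot: [[-0.954, 0.3, 0.001], [0.3, 0.954, -0.001], [-0.001, -0.001, -1.0]]
wrist_force: [-0.7, 0.7, 5.8]
opening: 24.6
grip_force: 59.9
```

Request:
drive_tool(
  rows=[
    [0, 0, 0.4, 0, 0, 0, 1],
    [0, 0, 0.8, 0, 0, 0, 1],
    [0, 0, 0.8, 0, 0, 0, 1],
    [0, 0, 0.8, 0, 0, 0, 1],
    [0, 0, 0.7, 0, 0, 0, 1],
    [0, 0, 0, 0, 0, 0, 1],
  ],
)

```text
time: 14.8
ee_pos: [440.3, -334.2, 204.9]
tool_rot: [[-0.954, 0.3, 0.006], [0.3, 0.954, -0.006], [-0.008, -0.004, -1.0]]
wrist_force: [0.3, -0.7, -0.6]
opening: 24.6
grip_force: 59.2
```

Request:
drive_tool(
  rows=[
    [0.064, 0.4, 0, 0, 0, 0.211, 1],
    [0.064, 0.7, 0, 0, 0, 0.211, 1],
    [0.064, 0.77, 0, 0, 0, 0.211, 1],
    [0.064, 0.77, 0, 0, 0, 0.211, 1],
    [0.064, 0.77, 0, 0, 0, 0.211, 1],
    [0.064, 0.77, 0, 0, 0, 0.211, 1],
    [0.064, 0.77, 0, 0, 0, 0.211, 1],
    [0.064, 0.77, 0, 0, 0, 0.211, 1],
  ],
)

```text
time: 15.6
ee_pos: [463.0, -44.5, 198.4]
tool_rot: [[-0.998, 0.068, -0.002], [0.068, 0.998, 0.001], [0.002, 0.0, -1.0]]
wrist_force: [0.5, 0.3, -1.1]
opening: 24.4
grip_force: 59.2
```

Request:
drive_tool(
  rows=[
    [0.064, 0.77, 0, 0, 0, 0.211, 1],
    [0.064, 0.77, 0, 0, 0, 0.211, 1],
    [0.064, 0.77, 0, 0, 0, 0.211, 1],
    [0.064, 0.77, 0, 0, 0, 0.211, 1],
    [0.064, 0.77, 0, 0, 0, 0.211, 1],
    [0.064, 0.77, 0, 0, 0, 0.211, 1],
    [0.064, 0.77, 0, 0, 0, 0.211, 1],
    [0.064, 0.77, 0, 0, 0, 0.211, 1],
  ],
)

```text
time: 16.4
ee_pos: [488.7, 263.2, 198.1]
tool_rot: [[-0.986, -0.167, -0.002], [-0.167, 0.986, -0.001], [0.002, -0.0, -1.0]]
wrist_force: [-0.2, 0.0, -1.0]
opening: 24.1
grip_force: 59.2
```

Request:
drive_tool(
  rows=[
    [0.064, 0.77, 0, 0, 0, 0.211, 1],
    [0.064, 0.43, 0, 0, 0, 0.211, 1],
    [0, 0, 0, 0, 0, 0, 1],
    [0, 0, 0, 0, 0, 0, 1],
  ],
)

```text
time: 16.8
ee_pos: [495.1, 321.6, 198.0]
tool_rot: [[-0.974, -0.225, -0.003], [-0.225, 0.974, -0.002], [0.003, -0.001, -1.0]]
wrist_force: [-0.2, -0.5, -0.7]
opening: 23.9
grip_force: 59.3
```

Run:
```python
from h import *
o=env.get_obs();R=o["tool_rot"];print(o["time"],o["ee_pos"],np.rad2deg(np.arctan2(R[1,0],R[0,0])),o["q"],o["opening"],o["wrist_force"])
```

```text
16.8 [495.06306269 321.63129891 198.03898569] -167.0186314200857 [ 2.52325658e+01  2.08701387e+01 -5.71805857e-01  6.87297230e+01
 -2.02437098e-02  1.22511474e+01] 23.88153923367218 [-0.18858117 -0.51379097 -0.70932359]
```

Request:
drive_tool(
  rows=[
    [0.03, 0.38, -0.2, 0, 0, 0, 1],
    [0, 0.38, -0.6, 0, 0, 0, 1],
    [0, 0, -0.8, 0, 0, 0, 1],
    [0, 0, -0.8, 0, 0, 0, 1],
    [0, 0, -0.6, 0, 0, 0, 1],
    [0, 0, -0.2, 0, 0, 0, 1],
    [0, 0, 0, 0, 0, 0, 1],
    [0, 0, 0, 0, 0, 0, 1],
  ],
)

```text
time: 17.6
ee_pos: [498.5, 360.0, 40.9]
tool_rot: [[-0.975, -0.223, 0.002], [-0.223, 0.975, 0.001], [-0.002, 0.001, -1.0]]
wrist_force: [1.3, 0.4, -0.6]
opening: 24.3
grip_force: 59.3
```

Run:
```python
from h import *
o=env.get_obs();print(o["ee_pos"],o["opening"],o["wrist_force"])
I=env.get_image("top")[:,:,::-1];s=env.get_image("scene")[:,:,::-1]
cv2.imwrite("pics/c.png",np.hstack([cv2.resize(I[140:300,70:230],(400,400),interpolation=2),cv2.resize(s[170:300,340:470],(400,400),interpolation=2)]))
```

```text
[498.45133894 360.00480299  40.93587341] 24.340275306026335 [ 1.34356894  0.44856969 -0.551956  ]
```

View pics/c.png

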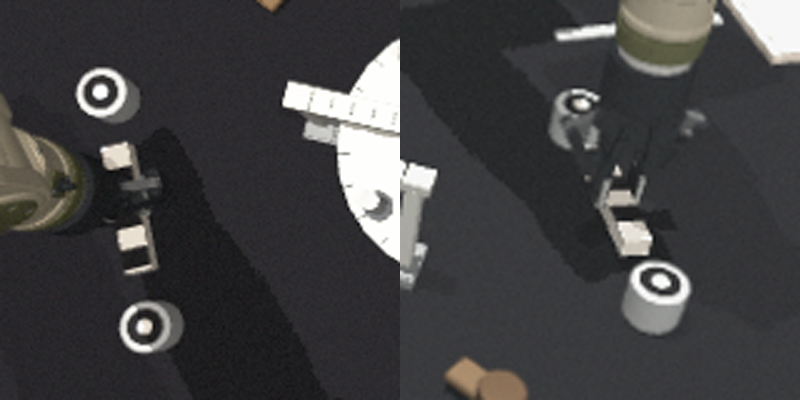

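The bar is held level, stripes up, between the pucks (crop positions (101,92) and (145,326)). I'll lower it the last 15 mm and let go.

Request:
drive_tool(
  rows=[
    [-0.03, 0, -0.15, 0, 0, 0, 1],
    [0, 0, -0.1, 0, 0, 0, 1],
    [0, 0, -0.06, 0, 0, 0, 1],
    [0, 0, 0, 0, 0, 0, 1],
    [0, 0, 0, 0, 0, 0, 1],
  ],
)

```text
time: 18.2
ee_pos: [495.9, 359.8, 25.4]
tool_rot: [[-0.975, -0.224, 0.0], [-0.224, 0.975, 0.0], [-0.001, 0.0, -1.0]]
wrist_force: [-2.3, -1.9, 7.4]
opening: 24.6
grip_force: 60.4
```

Request:
drive_tool(
  rows=[
    [0, 0, 0, 0, 0, 0, -1],
    [0, 0, 0, 0, 0, 0, -1],
    [0, 0, 0, 0, 0, 0, -1],
    [0, 0, 0, 0, 0, 0, -1],
    [0, 0, 0, 0, 0, 0, -1],
    [0, 0, 0, 0, 0, 0, -1],
  ],
)

```text
time: 18.8
ee_pos: [496.0, 359.8, 24.1]
tool_rot: [[-0.975, -0.224, -0.0], [-0.224, 0.975, -0.0], [0.0, 0.0, -1.0]]
wrist_force: [-0.3, 0.1, 0.3]
opening: 85.3
grip_force: 0.0
```

Request:
drive_tool(
  rows=[
    [0, 0, 0.4, 0, 0, 0, -1],
    [0, 0, 0.8, 0, 0, 0, -1],
    [0, 0, 0.9, 0, 0, 0, -1],
    [0, 0, 0.9, 0, 0, 0, -1],
    [-0.6, 0, 0.6, 0, 0, 0, -1],
    [-0.9, -0.3, 0, 0, 0, 0, -1],
    [-0.9, -0.3, 0, 0, 0, 0, -1],
    [0, 0, 0, 0, 0, 0, -1],
  ],
)

```text
time: 19.6
ee_pos: [368.6, 326.7, 203.1]
tool_rot: [[-0.974, -0.226, -0.007], [-0.226, 0.974, -0.004], [0.008, -0.002, -1.0]]
wrist_force: [1.2, 0.2, -0.9]
opening: 85.2
grip_force: 0.0
```

Run:
```python
from h import *
o=env.get_obs();print(o["time"],o["ee_pos"],o["opening"],o["wrist_force"])
I=env.get_image("top")[:,:,::-1];s=env.get_image("scene")[:,:,::-1]
cv2.imwrite("pics/d.png",np.hstack([cv2.resize(I[140:300,70:230],(400,400),interpolation=2),cv2.resize(s[170:300,340:470],(400,400),interpolation=2)]))
cv2.imwrite("pics/dtop.png",I)
```

```text
19.6 [368.62082107 326.72342708 203.10016442] 85.20224835993221 [ 1.16742835  0.22534459 -0.85339849]
```

View pics/d.png

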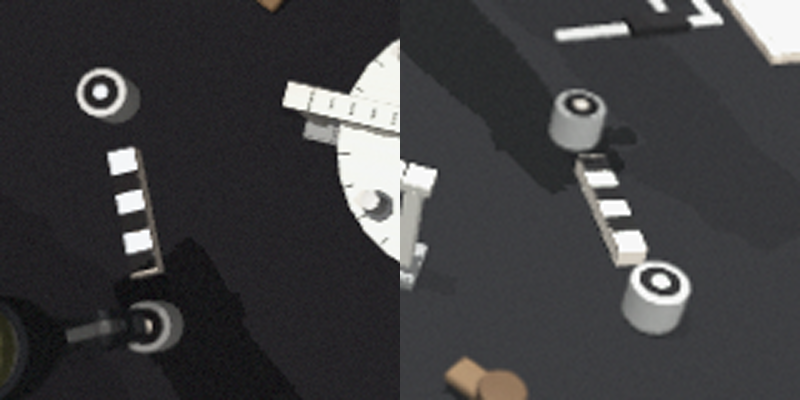

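Run:
```python
from h import *
c=lambda a:[(70+x/2.5,140+y/2.5) for x,y in a]
b=P(c([(121,150),(145,271)]),20);p=P(c([(101,92),(145,326)]),40)
d=b[0]-b[1];e=p[0]-p[1];print(b.mean(0),p.mean(0),np.hypot(*d),np.hypot(*e),np.rad2deg([np.arctan2(d[1],d[0]),np.arctan2(e[1],e[0])]))
```

```text
[495.88991455 357.12591978] [496.76523173 359.23687538] 126.50105291748325 239.33606029645057 [13.30645402 12.8150033 ]
```

The bar is about 2 mm off centre and 0.5° off the puck line, both within limits. The hand is clear, so I'm handing the job in.

Request:
drive_tool(
  rows=[
    [0, 0, 0, 0, 0, 0, -1],
    [0, 0, 0, 0, 0, 0, -1],
    [0, 0, 0, 0, 0, 0, -1],
  ],
)

```text
time: 20.0
ee_pos: [377.2, 330.1, 204.1]
tool_rot: [[-0.975, -0.223, 0.0], [-0.223, 0.975, 0.0], [-0.0, 0.0, -1.0]]
wrist_force: [0.1, -0.3, 0.6]
opening: 85.5
grip_force: 0.0
```

```bash
python3 -c "
from workcell import env
print(env.job_done())"
```

```text
the job is handed in; nothing more can be done
None
```

The job is handed in at about 20 s; no verdict was returned. By my images, the snout points at the pointer after two quarter-turn pushes on the posts, and the scale bar lies stripes up about 2 mm and 0.5° off the midpoint and line of the pucks.

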